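# Eject a die button from the die plate

## Robot

A 6-joint arm with a two-finger parallel gripper is mounted at the origin on a cart in front of the work surface, level with it; the furniture and walls round the work are solid. World frame = base frame: x ahead of the robot, y to its left, z up, the work surface at z = 0. Lengths are in mm, angles in rad, forces in N, time in s.
With the tool pointing down it reaches from about 400 to 825 mm from the base axis. Payload 7 kg.
Tool frame: the origin (TCP) lies between the finger pads; the fingertips stand 17 mm ahead of it and the grasp point (between the pads) lies 2 mm behind it (r.tip_extent is the distance from the TCP to the fingertips, in mm); z points along the fingers, y is the direction in which the jaws open and shut (so a half turn about z gives the same grasp; the last joint's range is limited). The gripper opens to 85 mm and grips with 20 to 120 N. Pads are 22 mm wide; open, the fingers measure 114 mm over their backs; the gripper's body (76 mm by 85 mm) begins 54 mm behind the grasp point. The pads swing forward as they close: fully open they stand 13 mm farther back than shut.
Start: joints at [-0.909, 0.359, 0.012, 0, -1.224, -0.288], TCP at [246.452, -628.376, 248.302] pointing down, gripper open.
Joint ranges: [-3.07, 3.07], [-1.43, 2.12], [-1.02, 1.25], [-3.03, 1.67], [-3.05, -0], [-3.03, 3.03]. Speed limits (rad/s): [2.39, 2.39, 3.01, 3.14, 3.14, 3.14].

## Interface

Orientations are given as a rotation vector (axis times angle).
In Python, from cell import r, vision, job gives the robot as it stands.
- The arm moves only by the shell command python3 -m pendant 'ROWS' [FORCE]. ROWS is JSON, a list that holds one entry, the list of rows, each a list of 7 numbers: the shift along the tool's x, y, z in m, then the turn, a rotation vector about the tool's x, y, z in degrees, then the finger opening in m, from 0 to 0.0854. In form: [[[x, y, z, wx, wy, wz, jaw], ...]]. A call has 1 to 10 rows; each row shifts and turns the commanded pose from where the row before left it, along the tool's axes as they then stand; what a row does not reach is not made up. A row lasts 1/12 s, in which the tool goes at most 41.7 mm and 7.16 degrees, less where a joint would pass 70% of its speed; a pose out of reach is approached as far as the arm can. A call is refused whole if a number of a shift passes 0.0417 or a number of a turn 7.16, either way. A call with a gripper value outside its range is refused whole. The fingers move at their own pace and stop on an object; FORCE is the grip in N (left out, the last holds). Time passes only in rows, so rows that do not move let the fingers close. It gives the time, the measured TCP pose, the force and the opening at its end, in the units of the state.
- r.read_state(): the state, without advancing time (a new reading comes with each control period).
- vision.get_image(name): name is "scene" or "top" or "wrist"; returns (picture, depth): 480x640x3 uint8, red, green, blue; 480x640 float32, mm along the optical axis (not along the pixel's ray), 0 where there is no reading.
- vision.calibration(name): a dict with "vfov" (degrees; the focal length in pixels is half the picture's height over the tangent of half this angle, whatever the lens; pixels are square), "cx", "cy" (the principal point, pixels), "world_from_camera" (4x4, takes a point from camera to world coordinates). Camera axes: x right, y up, looking along -z (the intrinsics and any distortion apply to the point x, -y, -z); pixel columns grow to the right and rows downward; lengths in mm; the calibration is good to about 2 mm. A picture is of the moment at which its call begins: read the wrist's pose just before it. calibration takes no time and is no camera call; for the wrist camera it gives the pose at the moment of the call.
- job.hand_in(): hands the job in, once; it reports no verdict.
The state is a dict: "time": time; "joints": joint angles; "qvel": joint speeds; "tau": joint torques, N m; "position": TCP position; "tool_rot": TCP orientation; "force": force on the tool from outside, world axes, zero at the start; "torque": the same for the moment, N m; "opening": finger opening in mm.
Only numpy, scipy, OpenCV 4.12 (cv2) and the standard library are available. Lean on these libraries where they do the work, as an engineer would, in place of code of your own. Each camera call takes 0.05 s, during which the arm holds its last target.

## Task

Get the die button with the wide bore out of the raised die plate: with the C-shaped ejector tool, bring its pin under the plate and press the button up from below until it clicks half-way out of its pocket and stays there, without pushing it right out. Stand the tool back on the bench clear of the plate, then take the raised button by its sides and set it upright in the black tray. Leave the other two buttons seated and the other things on the bench undisturbed.

Things in the scene. Friction and masses are not known exactly. Their poses are not given: they have to be found in the camera images.
- die_plate: dark steel die plate on two grey end legs, fixed: a bridge 80 mm (its x) by 176 mm (its y), open below along both long sides. Origin on the bench under its middle, z up. Underside 54 mm, top 82 mm above the bench. Legs at y = -88 to -76 mm and 76 to 88 mm (6 mm high foot flanges reach out to 102 mm). Three pockets 27 mm across at x = 0, y = -44, 0, 44 mm hold a die button each.
- plate_top (a point): centre of the plate's top, over the middle pocket. Each pocket has a floor 6 mm thick with a central ejector hole 16 mm across. Spring plungers in its wall drag on the button (2 to 4 N with its weight); pushed up about 11.5 mm, it clicks: they catch its groove and hold it there, half out. Pushing or pulling on meets a second, stiffer resistance (4 to 8 N). It is wholly out at 22 mm.
- wide_die: steel die button, an upright cylinder 26 mm across, 22 mm tall, with a wide bore (17.6 mm across) in its top: the one to eject. Origin at the centre of its underside, z its axis. From the underside up: rim 26 mm across to 2.5 mm, groove 22 mm across at 6 to 8 mm, body 26 mm across above 11.5 mm. Seated, its top is level with the plate's top (82 mm), its underside at 60 mm.
- wide_die_mid (a point): centre of the wide-bore die button, half-way up (11 mm above its underside); about 90 g. It may sit in any of the three pockets.
- narrow_die_0_mid (a point): centre, half-way up, of one of the two die buttons that stay: same outside as the wide one, but its bore is only 7 mm across
- narrow_die_1_mid (a point): centre, half-way up, of the other die button with a 7 mm bore, which stays too
- ejector: C-shaped ejector tool of dark steel, 0.37 kg, standing loose on its foot. Origin on its underside, on the axis of its pin, z up. Foot: x -68 to 18 mm, 36 mm wide (y), 10 mm thick. Back: x -66 to -54 mm, 18 mm wide. Top arm: x -66 to 12 mm, z 102 to 112 mm. The C is open towards its +x, so it goes round a long edge of the plate, foot below and arm above.
- ejector_foot (a point): point on the pin's axis at the top of the tool's foot, 10 mm above its underside. The upright screw pin, 9 mm across, has its tip 22 to 32 mm above this point: it is screwed to a different height each time, which is not reported, and holds that height. Find by touch when the tip meets the button.
- ejector_grip (a point): middle of the tool's handle, 134.5 mm above its underside, straight above the pin: an upright black block, 24 mm (tool x) by 12 mm (tool y), reaching from 112 to 157 mm; grip it across the 12 mm
- die_tray: black tray, 160 mm (its x) by 235 mm (its y), fixed. Origin at the centre of its underside. Floor 2.5 mm above the bench, clear inside for x within 72 mm and y within 110 mm; rim 29 mm high
- calipers: calipers, 72 x 200 x 17 mm, lying on the bench, a bystander; origin at its underside
- hex_key: L-shaped hex key, 26 x 80 x 5 mm, lying on the bench, a bystander; origin at its underside
- marker_pen: marker pen, 12 x 130 x 13 mm, lying on the bench, a bystander; origin at its underside
Things that resemble listed ones, but are neither listed nor needed, are in the scene too. What is shaped like the part that bears narrow_die_0_mid but green is not meant.

How it is judged (in metres and radians):
On the way, in this order (a step that is already met when the one before it is completed fails the run):
1. the ejector tool lifts the wide-bore button more than 9 mm out of its seat, the fingers not touching it (z of wide_die_mid in the frame of die_plate above 0.08 m and contact force between ejector and wide_die above 0.3 N and contact force between the fingers and wide_die below 0.1 N), for 0.1 s.
2. the button stays raised (more than 8 mm) in its pocket with neither tool nor fingers touching it (z of wide_die_mid in the frame of die_plate between 0.079 and 0.092 m and contact force between each of ejector, the fingers and wide_die below 0.05 N), for 0.3 s.
3. the tool stands upright on the bench, let go, its pin out from under the plate, while the button is still in its pocket, raised (angle between ejector's own z axis and vertical below 0.08 rad and height (world z) of ejector below 0.004 m and contact force between the fingers and ejector below 0.05 N and (x of ejector_foot in the frame of die_plate below -0.05 m or x of ejector_foot in the frame of die_plate above 0.05 m or y of ejector_foot in the frame of die_plate below -0.11 m or y of ejector_foot in the frame of die_plate above 0.11 m) and z of wide_die_mid in the frame of die_plate between 0.079 and 0.092 m), for 0.2 s.
4. the fingers have taken the button up out of the plate (contact force between the fingers and wide_die above 0.5 N and z of wide_die_mid in the frame of die_plate above 0.105 m), for 0.1 s.
At the end, for the whole second after the job is handed in: the wide-bore button stands upright (within 0.15 rad) and still on the tray's floor, let go; the ejector tool stands upright (within 0.08 rad) on the bench, still, its pin out from under the plate; the other two buttons are seated (within 2 mm) (x of wide_die in the frame of die_tray between -0.072 and 0.072 m and y of wide_die in the frame of die_tray between -0.11 and 0.11 m and z of wide_die in the frame of die_tray below 0.007 m and angle between wide_die's own z axis and vertical below 0.15 rad and linear speed of each of wide_die, ejector below 0.02 m/s and contact force between the fingers and wide_die below 0.05 N and angle between ejector's own z axis and vertical below 0.08 rad and height (world z) of ejector below 0.004 m and (x of ejector_foot in the frame of die_plate below -0.05 m or x of ejector_foot in the frame of die_plate above 0.05 m or y of ejector_foot in the frame of die_plate below -0.11 m or y of ejector_foot in the frame of die_plate above 0.11 m) and z of each of narrow_die_0_mid, narrow_die_1_mid in the frame of die_plate below 0.073 m); the robot touches nothing.
It fails at once if the tool pushes the wide-bore button more than 18 mm up, all but out of its pocket (z of wide_die_mid in the frame of die_plate above 0.089 m and contact force between ejector and wide_die above 0.1 N).
It fails at once if another die button is raised from its seat by more than 4 mm (z of any of narrow_die_0_mid, narrow_die_1_mid in the frame of die_plate above 0.075 m).
It fails at once if a bystander is moved by more than 20 mm (distance of any of calipers, hex_key, marker_pen from where it was at the start of the episode above 0.02 m).
It also fails if it takes over 62 s, if anything falls off the work surface, if the arm or the gripper's body presses on something with over 40 N, if the wrist force passes 120 N, or if a joint passes its speed limit or range.

## Working session

There is one attempt and no reset: what is moved stays moved. The work goes in short steps, Python scripts to look and compute and a shell command to move; the robot and the scene stay as the last step left them, time stands still between calls to the robot, and variables do not carry over. Pictures are saved under pics/ and viewed, and the job is handed in when it is done.

```bash
ls; mkdir -p pics
cat > h.py <<'E'
import numpy as np, cv2
from cell import r, vision, job
def K(c):
    f=240/np.tan(np.radians(c['vfov'])/2); return f
def pt(c,u,v,d):
    f=K(c); p=np.array([(u-c['cx'])*d/f, -(v-c['cy'])*d/f, -d,1]); return (np.array(c['world_from_camera'])@p)[:3]
def ray(c,u,v,z):
    M=np.array(c['world_from_camera']); f=K(c)
    d=M[:3,:3]@np.array([(u-c['cx'])/f,-(v-c['cy'])/f,-1]); o=M[:3,3]
    return o+d*(z-o[2])/d[2]
def save(n,im): cv2.imwrite('pics/'+n+'.png',cv2.cvtColor(im,cv2.COLOR_RGB2BGR))
E
python3 - <<'E'
from h import *
for n in ('scene','top','wrist'):
    c=vision.calibration(n); im,d=vision.get_image(n); save(n+'0',im); np.savez('pics/'+n+'0.npz',im=im,d=d,M=c['world_from_camera'])
    print(n,{k:(np.round(v,3).tolist()) for k,v in c.items() if not isinstance(v,str)},d.min(),d.max())
print(r.read_state())
E
```

```text
pics
scene {'vfov': 49.449, 'cx': 317.632, 'cy': 238.25, 'world_from_camera': [[-0.78, 0.503, -0.373, 183.775], [-0.626, -0.632, 0.457, 594.554], [-0.006, 0.59, 0.808, 888.39], [0.0, 0.0, 0.0, 1.0]]} 0.0 3083.0908
top {'vfov': 44.081, 'cx': 316.431, 'cy': 241.883, 'world_from_camera': [[0.03, 0.983, -0.182, 392.815], [-0.999, 0.026, -0.027, 117.128], [-0.022, 0.182, 0.983, 979.591], [0.0, 0.0, 0.0, 1.0]]} 0.0 1780.157
wrist {'vfov': 71.006, 'cx': 317.31, 'cy': 236.612, 'world_from_camera': [[-0.365, -0.895, -0.256, 181.554], [0.931, -0.351, -0.102, -653.095], [0.001, -0.276, 0.961, 373.107], [0.0, 0.0, 0.0, 1.0]]} 0.0 1479.5424
{'time': 0.15, 'joints': array([-9.08869457e-01,  3.59213498e-01,  1.12691226e-02, -2.50643285e-04,
       -1.22410087e+00, -2.88087073e-01]), 'qvel': array([-3.17224862e-04, -2.14375729e-03,  2.62888809e-03, -8.98421313e-05,
       -3.64674110e-05, -5.42931113e-04]), 'tau': array([-6.22558928e-04, -5.83876061e+01,  2.93651766e+01,  6.94043756e+00,
       -4.26644765e-03,  5.22540176e-06]), 'position': array([ 246.34683112, -628.07170921,  247.58525425]), 'tool_rot': array([ 5.83613659e-01, -3.08653916e+00, -1.91369400e-03]), 'force': array([-0.28708892, -0.47105233,  0.67438385]), 'torque': array([-0.01678183, -0.04994414,  0.00635921]), 'opening': 85.23305403726525}
```

View pics/scene0.png

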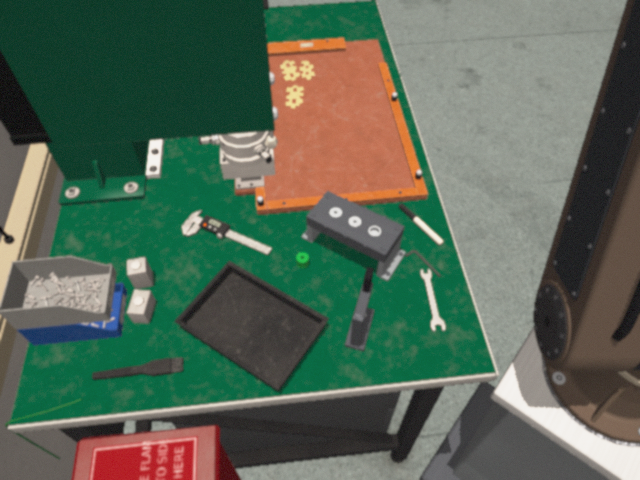

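View pics/top0.png

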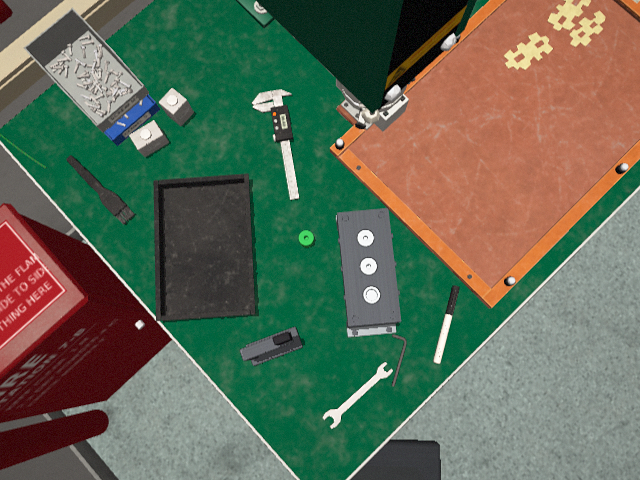

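View pics/wrist0.png

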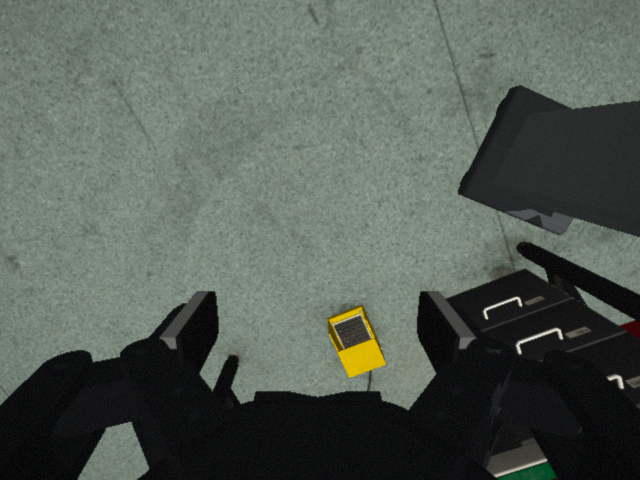

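Run:
```python
from h import *
z=np.load('pics/top0.npz'); im,d=z['im'],z['d']; c=vision.calibration('top')
print(c.keys())
f=K(c); v,u=np.mgrid[0:480,0:640]
P=np.stack([(u-c['cx'])*d/f,-(v-c['cy'])*d/f,-d,np.ones_like(d)],-1)@np.array(c['world_from_camera']).T
X=P[...,:3]; np.save('pics/topX.npy',X)
for (a,b) in [(366,237),(366,245),(372,295),(372,310),(349,220),(382,220),(392,318),(350,322),(306,238),(306,233),(283,336),(260,352),(205,250),(250,400)]:
    print((a,b),np.round(X[b,a],1))
cr=im[170:440,140:460]; save('topcrop',cv2.resize(cr,None,fx=2.2,fy=2.2,interpolation=cv2.INTER_CUBIC))
# plate top
m=((X[...,2]>72)&(X[...,2]<92)&(u>320)&(u<410)&(v>195)&(v<345)).astype(np.uint8)
cn=max(cv2.findContours(m,0,1)[0],key=cv2.contourArea); print(cv2.minAreaRect(cn),cv2.contourArea(cn), X[m>0][:,2].mean())
p=np.array([X[y,x,:2] for x,y in cn[:,0]],np.float32); print(cv2.minAreaRect(p))
# tool
m=((X[...,2]>90)&(X[...,2]<175)&(u>225)&(u<320)&(v>310)&(v<380))
print(m.sum()); q=X[m]; print(q.min(0),q.max(0)); 
h=q[q[:,2]>145]; print(len(h),h.mean(0)); print(cv2.minAreaRect(h[:,:2].astype(np.float32)))
a=q[(q[:,2]<120)]; print(len(a),a.mean(0)); print(cv2.minAreaRect(a[:,:2].astype(np.float32)))
```

```text
dict_keys(['vfov', 'cx', 'cy', 'world_from_camera'])
(366, 237) [570.5  65.1  71.5]
(366, 245) [556.3  65.4  80.3]
(372, 295) [480.   54.8  75.4]
(372, 310) [456.9  54.9  81.2]
(349, 220) [594.9  92.3  80.6]
(382, 220) [595.6  41.5  83.2]
(392, 318) [445.6  25.1  84.1]
(350, 322) [437.9  87.7  82.6]
(306, 238) [577.9 161.2  12. ]
(306, 233) [583.9 161.   24.4]
(283, 336) [412.5 181.9 153.2]
(260, 352) [389.7 217.5 111.1]
(205, 250) [554.9 330.8   1.9]
(250, 400) [313.3 242.5   2.6]
((368.5440673828125, 266.467529296875), (114.7170639038086, 56.222068786621094), 84.61068725585938) 5913.5 81.79320691606353
((524.662353515625, 61.800132751464844), (176.50709533691406, 84.89057159423828), 6.900366306304932)
686
[377.6754616  170.43362673  90.46095737] [421.05780628 246.72370279 160.23711835]
159 [410.03498916 183.80468551 156.41037884]
((410.2042541503906, 184.09970092773438), (12.049969673156738, 23.802532196044922), 22.12346076965332)
509 [395.99784151 216.58935406 112.1224501 ]
((400.0559997558594, 208.98739624023438), (18.20404815673828, 77.77857208251953), 22.30754852294922)
```

View pics/topcrop.png

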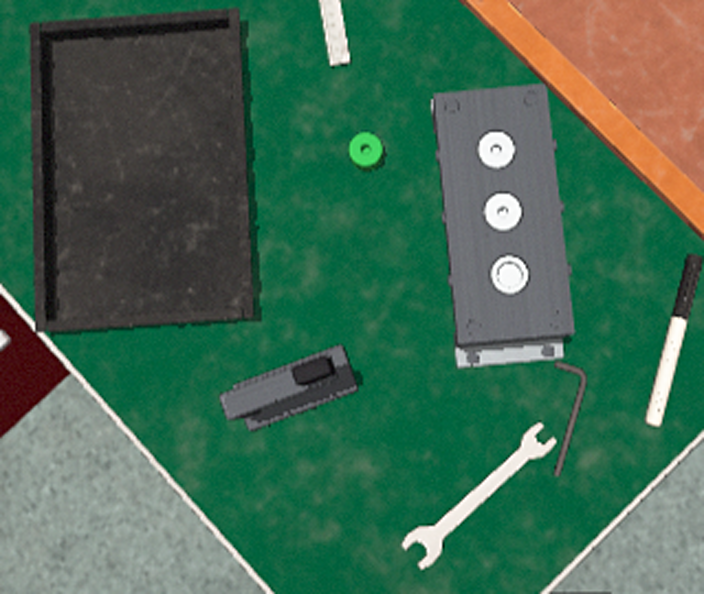

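The crop shows three buttons in the plate, at top-image pixels (366,237), (368,266) and (372,295). Only the last has the wide bore, so it is the one to eject. The green one at (306,238) is a decoy. Next I'll refine the positions and check them against the scene camera.

Run:
```python
from h import *
z=np.load('pics/top0.npz'); im=z['im']; c=vision.calibration('top'); X=np.load('pics/topX.npy')
g=im.min(2)
z2=np.load('pics/scene0.npz'); im2,d2=z2['im'],z2['d']; c2=vision.calibration('scene')
def circ(im,c,rng):
    x0,x1,y0,y1=rng; m=(im.min(2)>150).astype(np.uint8); k=np.zeros_like(m);k[y0:y1,x0:x1]=m[y0:y1,x0:x1]
    for cn in cv2.findContours(k,cv2.RETR_EXTERNAL,cv2.CHAIN_APPROX_NONE)[0]:
        if cv2.contourArea(cn)<60: continue
        q=np.array([ray(c,a,b,82)[:2] for a,b in cn[:,0]],np.float32)
        e=cv2.fitEllipse(cn); print(np.round(e[0],1),np.round(e[1],1),'->',np.round(ray(c,*e[0],82),1), cv2.minEnclosingCircle(q)[1])
circ(im,c,(345,395,222,312)); print('scene'); circ(im2,c2,(320,390,200,245))
# tray
m=((im.max(2)<75)).astype(np.uint8); k=np.zeros_like(m);k[165:330,145:265]=m[165:330,145:265]
k=cv2.morphologyEx(k,cv2.MORPH_OPEN,np.ones((5,5)))
cn=max(cv2.findContours(k,0,1)[0],key=cv2.contourArea); print('tray px',cv2.minAreaRect(cn))
q=np.array([ray(c,a,b,29)[:2] for a,b in cn[:,0]],np.float32); print(cv2.minAreaRect(q))
# scene cloud for tool handle
f=K(c2); v,u=np.mgrid[0:480,0:640]
P=(np.stack([(u-c2['cx'])*d2/f,-(v-c2['cy'])*d2/f,-d2,np.ones_like(d2)],-1)@np.array(c2['world_from_camera']).T)[...,:3]
m=(P[...,2]>150)&(P[...,2]<170)&(abs(P[...,0]-410)<40)&(abs(P[...,1]-184)<40); print(m.sum(),P[m].mean(0)); 
if m.sum(): print(cv2.minAreaRect(P[m][:,:2].astype(np.float32)))
m=(P[...,2]>106)&(P[...,2]<118)&(abs(P[...,0]-400)<60)&(abs(P[...,1]-200)<60); 
if m.sum(): print(m.sum(),P[m].mean(0),cv2.minAreaRect(P[m][:,:2].astype(np.float32)))
```

```text
[371.2 294.4] [15.8 16.7] -> [480.2  56.5  82. ] 13.032367706298828
[368.1 265.8] [15.9 16.2] -> [523.8  61.9  82. ] 12.89657211303711
[365.1 237.6] [15.5 16. ] -> [567.5  67.   82. ] 13.020387649536133
scene
[374.3 230.6] [10.9 12.8] -> [481.9  55.8  82. ] 13.71945858001709
[354.5 221. ] [10.3 13.3] -> [525.9  60.6  82. ] 13.558048248291016
[335.3 212. ] [10.2 12.7] -> [569.2  65.9  82. ] 13.787702560424805
tray px ((204.01123046875, 247.7244415283203), (143.57064819335938, 102.8215560913086), 87.1375961303711)
((556.8206787109375, 325.7027893066406), (236.83395385742188, 165.72064208984375), 5.632663249969482)
105 [410.25209671 186.0643163  156.7648579 ]
((411.14764404296875, 184.37290954589844), (11.91421127319336, 26.277448654174805), 22.146047592163086)
372 [397.19429585 217.48518751 112.44297848] ((400.9534606933594, 209.48269653320312), (18.245807647705078, 79.22124481201172), 22.41045570373535)
```

```bash
python3 -m pendant '[[[-0.03,0.0,0,0,0,-3.0,0.085],[-0.036,0.004,0,0,0,-3.5,0.085],[-0.038,0.004,0,0,0,-3.5,0.085],[-0.038,0.004,0,0,0,-3.5,0.085],[-0.038,0.004,0,0,0,-3.5,0.085],[-0.038,0.006,0,0,0,-3.5,0.085],[-0.038,0.006,0,0,0,-3.5,0.085],[-0.038,0.006,0,0,0,-3.5,0.085]]]'
```

```text
time: 0.82
position: [470.3, -438.3, 247.8]
tool_rot: [1.305, -2.857, -0.001]
force: [0.5, -0.2, 1.1]
opening: 85.3
```

```bash
python3 -m pendant '[[[-0.038,0.01,0,0,0,-3.6,0.085],[-0.038,0.01,0,0,0,-3.6,0.085],[-0.037,0.01,0,0,0,-3.6,0.085],[-0.037,0.01,0,0,0,-3.6,0.085],[-0.037,0.01,0,0,0,-3.6,0.085],[-0.036,0.01,0,0,0,-3.6,0.085],[-0.036,0.01,0,0,0,-3.6,0.085],[-0.035,0.01,0,0,0,-3.6,0.085],[-0.035,0.01,0,0,0,-3.6,0.085]]]'; python3 -c "
from h import *
print(r.read_state()['joints'])"
```

```text
time: 1.57
position: [536.8, -108.7, 248.1]
tool_rot: [2.051, -2.38, -0.0]
force: [-0.0, 2.0, 0.2]
opening: 84.5
[ 1.57993143e-01  1.50114713e-01 -2.70461952e-01 -1.10804448e-06
 -1.15052663e+00 -3.06205246e-01]
```

```bash
cat >> h.py <<'E'
from scipy.spatial.transform import Rotation as Ro
def goto(x,y,z,yh,n=1):
    s=r.read_state(); R=Ro.from_rotvec(s['tool_rot']); M=R.as_matrix()
    cur=np.degrees(np.arctan2(M[1,1],M[0,1])); dy=(yh-cur+180)%360-180
    d=np.array([x,y,z])-s['position']
    print('t',round(s['time'],2),'pos',np.round(s['position'],1),'yhead',round(cur%360,2),'tilt',np.round(M[:2,2],4),'F',np.round(s['force'],1),'open',round(s['opening'],1),'q6',round(s['joints'][5],2))
    print('tool-frame shift mm',np.round(M.T@d,2),'tool z turn deg',round(-dy,2))
    if n>1:
        for i in range(n):
            Mi=(R*Ro.from_euler('z',-dy*i/n,degrees=True)).as_matrix(); print(i,np.round(Mi.T@d/n/1000,4), round(-dy/n,2))
E
python3 -c "
from h import *
goto(430,150,235,202.2,9)"
```

```text
t 1.57 pos [ 536.8 -108.7  248.1] yhead 171.51 tilt [-0.0003 -0.    ] F [-0.   2.   0.2] open 84.5 q6 -0.31
tool-frame shift mm [-240.07  143.87   13.07] tool z turn deg -30.69
0 [-0.0267  0.016   0.0015] -3.41
1 [-0.0276  0.0144  0.0015] -3.41
2 [-0.0284  0.0127  0.0015] -3.41
3 [-0.0291  0.011   0.0015] -3.41
4 [-0.0297  0.0092  0.0015] -3.41
5 [-0.0302  0.0075  0.0015] -3.41
6 [-0.0306  0.0057  0.0015] -3.41
7 [-0.0309  0.0038  0.0015] -3.41
8 [-0.031   0.002   0.0015] -3.41
```

```bash
python3 -m pendant '[[[-0.027,0.016,0,0,0,-3.4,0.085],[-0.028,0.014,0,0,0,-3.4,0.085],[-0.028,0.013,0,0,0,-3.4,0.085],[-0.029,0.011,0,0,0,-3.4,0.085],[-0.03,0.009,0,0,0,-3.4,0.085],[-0.03,0.008,0,0,0,-3.4,0.085],[-0.031,0.006,0,0,0,-3.4,0.085],[-0.031,0.004,0,0,0,-3.4,0.085],[-0.031,0.002,0,0,0,-3.4,0.06],[0,0,0,0,0,0,0.06]]]'
python3 - <<'E'
from h import *
goto(410.6,184.3,200,202.2)
c=vision.calibration('wrist'); im,d=vision.get_image('wrist'); save('wrist1',im); np.savez('pics/wrist1.npz',im=im,d=d,M=c['world_from_camera'])
v,u=np.mgrid[0:480,0:640]; f=K(c)
P=(np.stack([(u-c['cx'])*d/f,-(v-c['cy'])*d/f,-d,np.ones_like(d)],-1)@np.array(c['world_from_camera']).T)[...,:3]
for lo,hi in((151,165),(106,118)):
    m=(P[...,2]>lo)&(P[...,2]<hi)&(abs(P[...,0]-405)<60)&(abs(P[...,1]-205)<60)&(d>0)
    if m.sum(): print(m.sum(),P[m].mean(0),cv2.minAreaRect(P[m][:,:2].astype(np.float32)))
E
```

```text
time: 2.4
position: [429.0, 152.7, 248.5]
tool_rot: [-2.608, 1.749, 0.0]
force: [0.9, 0.6, -0.3]
opening: 63.2
t 2.4 pos [429.  152.7 248.5] yhead 202.31 tilt [0.0004 0.0012] F [ 0.9  0.6 -0.3] open 63.2 q6 -0.39
tool-frame shift mm [-36.19   5.05  48.51] tool z turn deg 0.11
547 [412.20501465 182.96954118 156.54119226] ((411.7122802734375, 183.73252868652344), (11.467412948608398, 24.168062210083008), 22.310773849487305)
926 [399.426776   215.71198481 111.7957265 ] ((401.2666931152344, 208.91810607910156), (17.336788177490234, 78.05988311767578), 22.143966674804688)
```

View pics/wrist1.png

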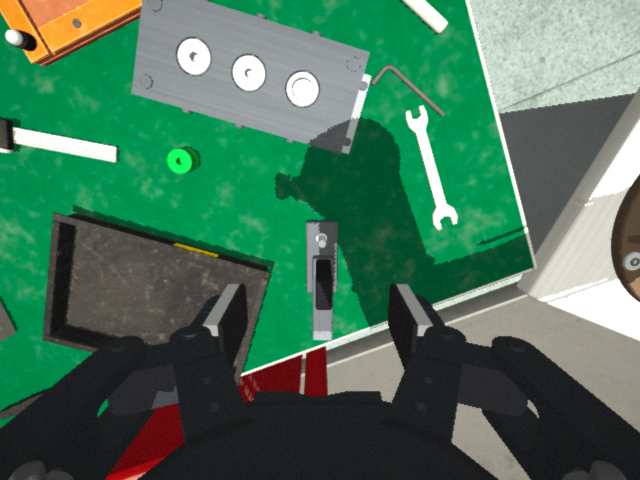

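The wrist view shows the tool's handle at (323,282) and the pin tip at (322,240). The wide-bore button is at (302,89).

Run:
```python
from h import *
z=np.load('pics/wrist1.npz'); im,d,M=z['im'],z['d'],z['M']; c=vision.calibration('wrist'); c['world_from_camera']=M
m=(im.min(2)>150).astype(np.uint8)
for x0,x1,y0,y1 in((284,322,70,110),(229,268,52,93),(172,214,35,78)):
    k=np.zeros_like(m);k[y0:y1,x0:x1]=m[y0:y1,x0:x1]
    cn=max(cv2.findContours(k,0,1)[0],key=cv2.contourArea); e=cv2.fitEllipse(cn); print(np.round(e,1) if 0 else (np.round(e[0],1),np.round(e[1],1)),ray(c,*e[0],82))
for a,b in((322,237),(322,240),(323,243),(320,240),(325,240),(312,232)): print(a,b,pt(c,a,b,d[b,a]))
save('w1c',cv2.resize(im[210:350,270:380],None,fx=4,fy=4))
```

```text
(array([302. ,  88.7]), array([31.6, 34.4])) [482.36058878  56.79746231  82.        ]
(array([248.4,  72.6]), array([31.8, 35.5])) [526.02871346  61.92634691  82.        ]
(array([193.5,  56.2]), array([32. , 36.5])) [569.61935184  67.16668955  82.        ]
322 237 [412.88889713 180.53678778  22.75965416]
322 240 [412.98529835 180.65490055  33.92300396]
323 243 [410.44358669 183.93155887  31.69627513]
320 240 [414.83319228 181.69359956  33.05738752]
325 240 [409.46988122 180.6245886   29.5361878 ]
312 232 [423.94077722 182.76808562   9.93885527]
```

View pics/w1c.png

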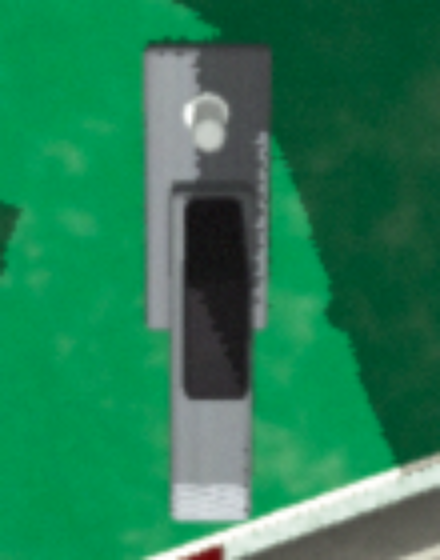

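```bash
python3 -m pendant '[[[-0.012,0.0015,0.016,0,0,0,0.05],[-0.012,0.0015,0.016,0,0,0,0.05],[-0.012,0.0015,0.016,0,0,0,0.05],[0,0,0,0,0,0,0.05],[0,0,0,0,0,0,0.05]]]';python3 -c "
from h import *
goto(411.3,184.2,137,202.2)"
```

```text
time: 2.87
position: [412.5, 180.3, 199.9]
tool_rot: [2.602, -1.757, -0.0]
force: [0.1, 0.0, 0.7]
opening: 49.8
t 2.87 pos [412.5 180.3 199.9] yhead 201.93 tilt [-0.0012 -0.0016] F [0.1 0.  0.7] open 49.8 q6 -0.47
tool-frame shift mm [-4.13 -0.42 62.88] tool z turn deg -0.27
```

```bash
python3 -m pendant '[[[-0.004,-0.0004,0.016,0,0,0,0.05],[0,0,0.016,0,0,0,0.05],[0,0,0.016,0,0,0,0.04],[0,0,0.016,0,0,0,0.03],[0,0,0,0,0,0,0.03],[0,0,0,0,0,0,0.03]]]';python3 -c "
from h import *
goto(411.3,184.2,136,202.2)"
```

```text
time: 3.37
position: [412.1, 184.2, 136.8]
tool_rot: [2.602, -1.759, 0.0]
force: [-1.0, 0.0, 0.6]
opening: 30.2
t 3.37 pos [412.1 184.2 136.8] yhead 201.87 tilt [-0.0002 -0.0008] F [-1.   0.   0.6] open 30.2 q6 -0.48
tool-frame shift mm [-0.27  0.78  0.78] tool z turn deg -0.33
```

```bash
python3 -m pendant '[[[0,0.0005,0.001,0,0,0,0.02],[0,0,0,0,0,0,0.005],[0,0,0,0,0,0,0.0],[0,0,0,0,0,0,0.0],[0,0,0,0,0,0,0.0],[0,0,0,0,0,0,0.0]]]' 80;python3 -c "
from h import *
goto(411.3,184.2,136,202.2)"
```

```text
time: 3.87
position: [411.8, 184.8, 136.6]
tool_rot: [-2.602, 1.757, -0.002]
force: [0.8, -3.2, 7.4]
opening: 11.1
t 3.87 pos [411.8 184.8 136.6] yhead 201.94 tilt [0.0017 0.0007] F [ 0.8 -3.2  7.4] open 11.1 q6 -0.48
tool-frame shift mm [0.37 0.72 0.56] tool z turn deg -0.26
```

```bash
python3 -m pendant '[[[0,0,-0.003,0,0,0,0.0],[0,0,-0.003,0,0,0,0.0],[0,0,0,0,0,0,0.0]]]';python3 -c "
from h import *
goto(473.6,131.3,142.5,186.75,8)"
```

```text
time: 4.12
position: [411.1, 184.8, 141.8]
tool_rot: [-2.603, 1.758, 0.0]
force: [-0.1, -0.1, -4.4]
opening: 11.5
t 4.12 pos [411.1 184.8 141.8] yhead 201.91 tilt [0.0002 0.0005] F [-0.1 -0.1 -4.4] open 11.5 q6 -0.48
tool-frame shift mm [ 72.92 -38.04  -0.75] tool z turn deg 15.16
0 [ 0.0091 -0.0048 -0.0001] 1.9
1 [ 0.009  -0.0051 -0.0001] 1.9
2 [ 0.0088 -0.0053 -0.0001] 1.9
3 [ 0.0086 -0.0056 -0.0001] 1.9
4 [ 0.0084 -0.0059 -0.0001] 1.9
5 [ 0.0082 -0.0062 -0.0001] 1.9
6 [ 0.008  -0.0065 -0.0001] 1.9
7 [ 0.0078 -0.0067 -0.0001] 1.9
```

```bash
python3 -m pendant '[[[0.009,-0.005,0,0,0,1.9,0.0],[0.009,-0.005,0,0,0,1.9,0.0],[0.009,-0.005,0,0,0,1.9,0.0],[0.009,-0.006,0,0,0,1.9,0.0],[0.008,-0.006,0,0,0,1.9,0.0],[0.008,-0.006,0,0,0,1.9,0],[0.008,-0.006,0,0,0,1.9,0.0],[0.008,-0.007,0,0,0,1.9,0.0],[0,0,0,0,0,0,0.0],[0,0,0,0,0,0,0.0]]]';python3 - <<'E'
from h import *
goto(473.6,131.3,142.5,186.75)
c=vision.calibration('wrist'); im,d=vision.get_image('wrist'); save('wrist2',im); np.savez('pics/wrist2.npz',im=im,d=d,M=c['world_from_camera'])
im,d=vision.get_image('top'); save('top2',im); np.savez('pics/top2.npz',im=im,d=d)
im,d=vision.get_image('scene'); save('scene2',cv2.resize(im[150:400,220:480],None,fx=2.3,fy=2.3)); np.savez('pics/scene2.npz',im=im,d=d)
E
```

```text
time: 4.95
position: [474.0, 130.4, 141.1]
tool_rot: [2.345, -2.089, -0.0]
force: [-0.2, 0.2, -2.1]
opening: 10.8
t 4.95 pos [474.  130.4 141.1] yhead 186.61 tilt [-0.0004 -0.0002] F [-0.2  0.2 -2.1] open 10.8 q6 -0.55
tool-frame shift mm [-0.93  0.3  -1.41] tool z turn deg -0.14
```

View pics/wrist2.png

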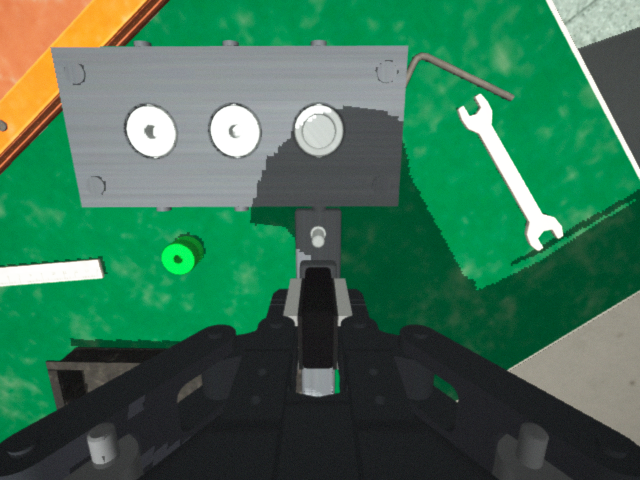

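View pics/scene2.png

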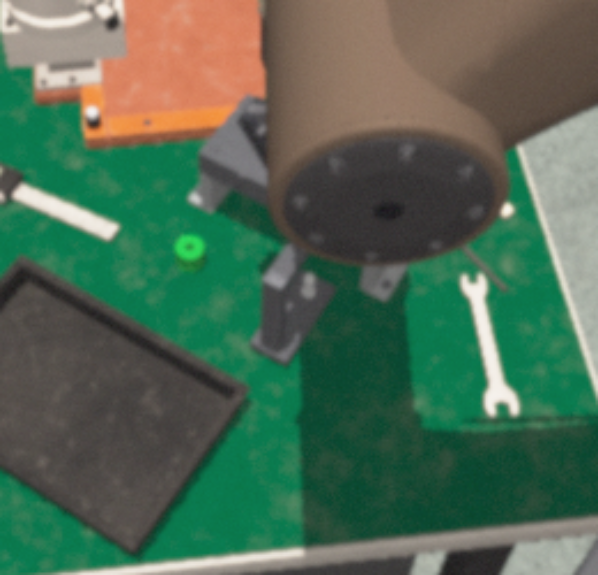

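View pics/top2.png

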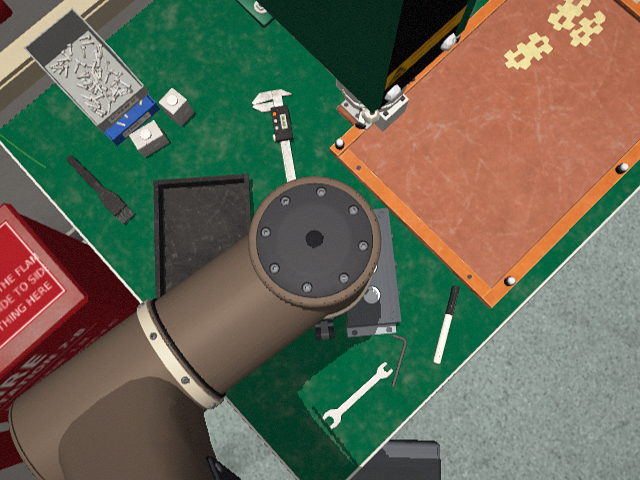

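Run:
```python
from h import *
z=np.load('pics/wrist2.npz'); im,d,M=z['im'],z['d'],z['M']; c=vision.calibration('wrist'); c['world_from_camera']=M
m=(im.min(2)>110).astype(np.uint8)
for x0,x1,y0,y1 in((290,346,98,160),(206,266,98,162),(120,182,98,162),(306,332,224,250)):
    k=np.zeros_like(m);k[y0:y1,x0:x1]=m[y0:y1,x0:x1]
    cn=max(cv2.findContours(k,0,1)[0],key=cv2.contourArea); e=cv2.fitEllipse(cn); print((np.round(e[0],1),np.round(e[1],1)),ray(c,*e[0],82))
for zz in (34,38,42): print('pin tip if',zz,ray(c,319,231,zz))
print(np.median(d[229:234,317:322]),[pt(c,319,v,d[v,319]) for v in (229,231,234,238)])
save('w2c',cv2.resize(im[200:280,270:370],None,fx=6,fy=6))
```

```text
(array([317.6, 124.6]), array([56.1, 59.8])) [483.04847738  53.79207304  82.        ]
(array([235.5, 129.5]), array([69.5, 74.9])) [525.44654943  61.17604933  82.        ]
(array([150.5, 129.5]), array([72. , 74.7])) [569.64224569  66.30403436  82.        ]
(array([317.6, 235.9]), array([14.6, 21.9])) [476.08886686 113.7091925   82.        ]
pin tip if 34 [473.88713542 123.52987437  34.        ]
pin tip if 38 [474.03131269 122.4659333   38.        ]
pin tip if 42 [474.17548996 121.40199223  42.        ]
249.78886 [array([473.52212119, 126.01447327,  18.77014686]), array([473.57845988, 125.80771251,  25.43622452]), array([473.61739293, 125.81621372,  33.73934614]), array([473.46565897, 127.31749187,  38.84703748])]
```

View pics/w2c.png

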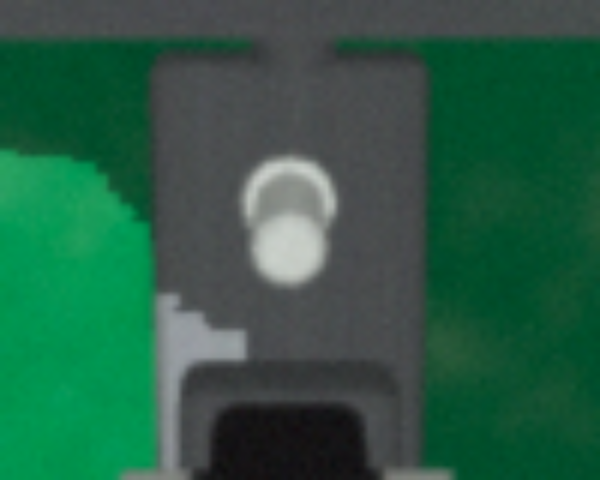

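Run:
```python
from h import *
z=np.load('pics/wrist2.npz'); im,d,M=z['im'],z['d'],z['M']; c=vision.calibration('wrist'); c['world_from_camera']=M
for zz in (36,39,42): print('pin tip if',zz,ray(c,318.2,241.2,zz))
print('base',ray(c,318.2,234.3,16))
print([np.round(pt(c,u,v,d[v,u]),1) for v in (239,240,241,242,243) for u in (317,319)])
g=im[95:165,285:350]; save('w2d',cv2.resize(g,None,fx=8,fy=8))
```

```text
pin tip if 36 [473.64634489 130.5745589   36.        ]
pin tip if 39 [473.7585461  129.67808648  39.        ]
pin tip if 42 [473.87074732 128.78161406  42.        ]
base [473.54488537 131.01401791  16.        ]
[array([474.7, 128.7,  37.1]), array([473.4, 128.1,  38.7]), array([474.7, 129. ,  38.6]), array([473.3, 129.1,  37.8]), array([474.6, 129.7,  38.8]), array([473.2, 129.7,  38.4]), array([474.5, 130.5,  38.6]), array([473.1, 130.4,  38.4]), array([474.4, 131.3,  38.2]), array([473. , 131.2,  38.2])]
```

View pics/w2d.png

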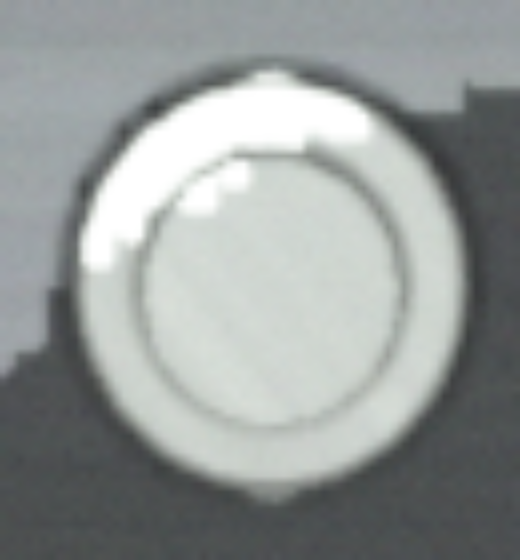

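Run:
```python
from h import *
z=np.load('pics/wrist2.npz'); M=z['M']; c=vision.calibration('wrist'); c['world_from_camera']=M
p=ray(c,319,130.6,82); q=ray(c,234.5,130.3,82); q2=ray(c,150.5,130.5,82); print(p,q,q2, np.degrees(np.arctan2(*(q2-p)[1::-1])))
dd=p[:2]-np.array([473.7,129.9]); print(dd, np.array([474,130.4])+dd)
goto(474+dd[0],130.4+dd[1],142,186.75,5)
```

```text
[481.96777591  56.68426708  82.        ] [525.94733914  61.63626184  82.        ] [569.65239379  66.80792941  82.        ] 6.585946807008171
[  8.26777591 -73.21573292] [482.26777591  57.18426708]
t 5.1 pos [473.4 131.  141.2] yhead 186.72 tilt [-0.0002 -0.0001] F [-0.4  0.6 -3.2] open 11.2 q6 -0.55
tool-frame shift mm [74.34 -0.19 -0.77] tool z turn deg -0.03
0 [ 0.0149 -0.     -0.0002] -0.01
1 [ 0.0149 -0.     -0.0002] -0.01
2 [ 0.0149 -0.     -0.0002] -0.01
3 [ 0.0149 -0.     -0.0002] -0.01
4 [ 0.0149 -0.     -0.0002] -0.01
```

```bash
python3 -m pendant '[[[0.01,0,0,0,0,0,0.0],[0.012,0,0,0,0,0,0.0],[0.012,0,0,0,0,0,0.0],[0.012,0,0,0,0,0,0.0],[0.012,0,0,0,0,0,0.0],[0.009,0,0,0,0,0,0],[0.007,0,0,0,0,0,0.0],[0,0,0,0,0,0,0.0],[0,0,0,0,0,0,0.0]]]';python3 - <<'E'
from h import *
for i in range(3):
    goto(482.3,57.0,142,186.75); 
    c=vision.calibration('wrist'); im,d=vision.get_image('wrist')
save('wrist3',im)
E
```

```text
time: 5.85
position: [482.4, 57.1, 141.3]
tool_rot: [-2.346, 2.089, -0.0]
force: [-0.4, 0.1, -3.7]
opening: 11.0
t 5.85 pos [482.4  57.1 141.3] yhead 186.65 tilt [0.0001 0.0001] F [-0.4  0.1 -3.7] open 11.0 q6 -0.41
tool-frame shift mm [ 0.06  0.07 -0.66] tool z turn deg -0.1
t 5.9 pos [482.4  57.5 141.3] yhead 186.68 tilt [0.0002 0.0002] F [ 0.7  0.3 -3.8] open 11.1 q6 -0.41
tool-frame shift mm [ 0.45  0.16 -0.65] tool z turn deg -0.07
t 5.95 pos [482.4  57.7 141.3] yhead 186.71 tilt [0.0002 0.0002] F [ 0.3 -0.2 -3.9] open 11.1 q6 -0.41
tool-frame shift mm [ 0.71  0.18 -0.66] tool z turn deg -0.04
```

View pics/wrist3.png

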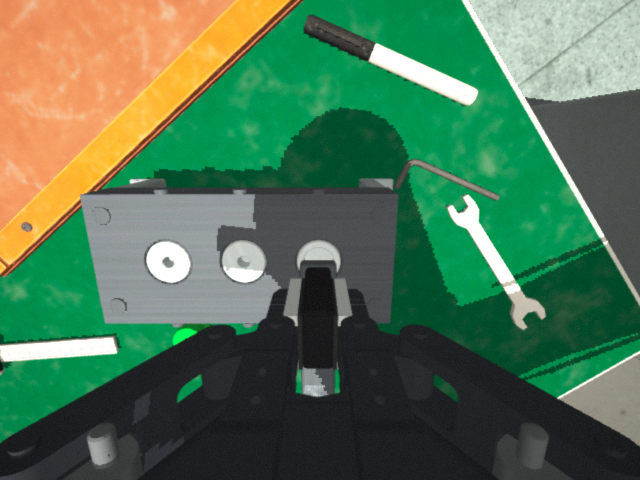

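```bash
python3 -m pendant '[[[0.0003,0,-0.005,0,0,0,0.0],[0,0,-0.005,0,0,0,0.0],[0,0,-0.003,0,0,0,0.0],[0,0,0,0,0,0,0.0]]]'; python3 -m pendant '[[[0,0,-0.002,0,0,0,0.0],[0,0,0,0,0,0,0.0]]]';python3 -m pendant '[[[0,0,-0.002,0,0,0,0.0],[0,0,0,0,0,0,0.0]]]';python3 -m pendant '[[[0,0,-0.002,0,0,0,0.0],[0,0,0,0,0,0,0.0]]]'
```

```text
time: 6.33
position: [482.9, 57.7, 155.4]
tool_rot: [-2.347, 2.086, -0.001]
force: [-0.2, -0.1, -3.3]
opening: 11.1
time: 6.5
position: [482.4, 57.4, 156.7]
tool_rot: [-2.348, 2.087, -0.0]
force: [0.8, 0.0, -4.4]
opening: 11.1
time: 6.67
position: [482.3, 57.3, 158.5]
tool_rot: [-2.348, 2.087, -0.0]
force: [-0.5, 0.1, -4.0]
opening: 11.3
time: 6.83
position: [482.4, 57.2, 160.5]
tool_rot: [-2.348, 2.087, -0.0]
force: [0.3, 0.2, -3.3]
opening: 11.1
```

```bash
for i in 1; do python3 -m pendant '[[[0,0,-0.001,0,0,0,0.0],[0,0,0,0,0,0,0.0]]]';python3 -m pendant '[[[0,0,-0.001,0,0,0,0.0],[0,0,0,0,0,0,0.0]]]';python3 -m pendant '[[[0,0,-0.001,0,0,0,0.0],[0,0,0,0,0,0,0.0]]]';python3 -m pendant '[[[0,0,-0.001,0,0,0,0.0],[0,0,0,0,0,0,0.0]]]'; python3 -m pendant '[[[0,0,-0.001,0,0,0,0.0],[0,0,0,0,0,0,0.0]]]'; done | egrep 'pos|force'
```

```text
position: [482.4, 57.3, 161.5]
force: [0.5, -0.4, -4.4]
position: [482.3, 57.3, 162.4]
force: [0.0, 0.3, -3.8]
position: [482.1, 57.2, 163.3]
force: [-0.1, -0.2, -4.4]
position: [482.1, 57.2, 164.2]
force: [0.0, 0.3, -4.6]
position: [482.2, 57.2, 165.3]
force: [-1.2, -0.0, -4.8]
```

```bash
for i in 1; do python3 -m pendant '[[[0,0,-0.001,0,0,0,0.0],[0,0,0,0,0,0,0.0]]]';python3 -m pendant '[[[0,0,-0.001,0,0,0,0.0],[0,0,0,0,0,0,0.0]]]';python3 -m pendant '[[[0,0,-0.001,0,0,0,0.0],[0,0,0,0,0,0,0.0]]]'; done | egrep 'pos|force'
python3 - <<'E'
from h import *
im,d=vision.get_image('wrist'); save('wrist4',im)
print([r.read_state()['force'].round(1) for i in range(1)])
save('w4c',cv2.resize(im[220:340,250:400],None,fx=5,fy=5))
E
```

```text
position: [482.3, 57.2, 166.4]
force: [-0.6, 0.2, -5.1]
position: [482.3, 57.3, 167.5]
force: [-0.1, 0.2, -4.7]
position: [482.3, 57.3, 168.5]
force: [-0.4, 0.1, -5.1]
[array([-0.2,  0.3, -4.6])]
```

View pics/w4c.png

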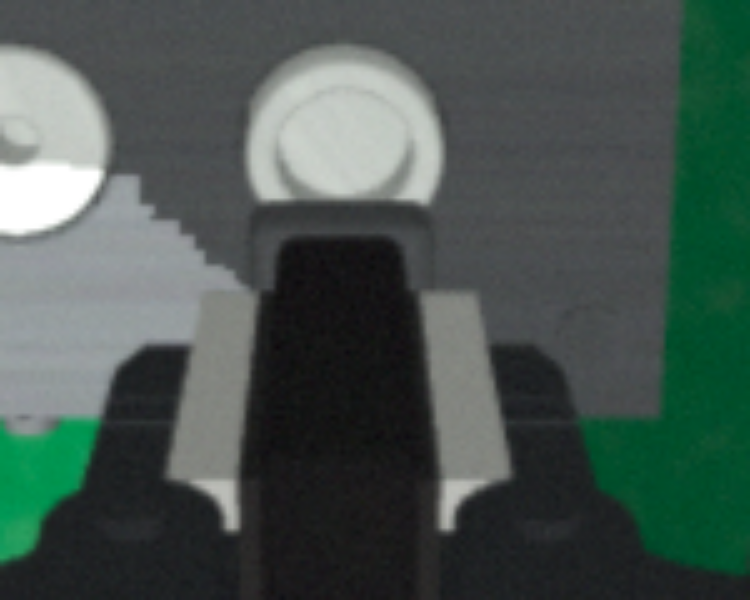

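The crop shows the button's side wall around (340,60), so the tip is already lifting it. I'll measure how far it has come up.

```bash
cat >> h.py <<'E'
def rise(tag):
    s=r.read_state(); c=vision.calibration('wrist'); im,d=vision.get_image('wrist'); save(tag,im)
    v,u=np.mgrid[0:480,0:640]; f=K(c)
    P=(np.stack([(u-c['cx'])*d/f,-(v-c['cy'])*d/f,-d,np.ones_like(d)],-1)@np.array(c['world_from_camera']).T)[...,:3]
    w=(im.min(2)>140)&(d>0)
    rr=np.hypot(P[...,0]-482,P[...,1]-56.5); m=w&(rr<14)&(P[...,2]>70)&(P[...,2]<110)
    pl=(~w)&(d>0)&(rr>20)&(rr<60)&(P[...,2]>74)&(P[...,2]<90)
    z=P[m][:,2]; print('pos',s['position'].round(1),'F',s['force'].round(1),'n',m.sum(),'top pct',np.percentile(z,[50,70,85,95]).round(1),'plate',np.median(P[pl][:,2]).round(1))
    for (X0,Y0) in ((525.9,61.3),(569.6,66.5)):
        q=w&(np.hypot(P[...,0]-X0,P[...,1]-Y0)<13)&(np.hypot(P[...,0]-X0,P[...,1]-Y0)>5); print(' narrow',q.sum(), np.median(P[q][:,2]).round(1) if q.sum() else None)
E
python3 -c "
from h import *
rise('w5')"
```

```text
pos [482.5  57.3 168.6] F [-0.2  0.3 -4.6] n 889 top pct [85.1 87.5 88.  88.5] plate 82.0
 narrow 1155 82.2
 narrow 934 82.0
```

```bash
(python3 -m pendant '[[[0,0,-0.001,0,0,0,0.0],[0,0,-0.001,0,0,0,0.0],[0,0,0,0,0,0,0.0]]]';python3 -m pendant '[[[0,0,-0.001,0,0,0,0.0],[0,0,0,0,0,0,0.0]]]';python3 -m pendant '[[[0,0,-0.001,0,0,0,0.0],[0,0,0,0,0,0,0.0]]]';python3 -m pendant '[[[0,0,-0.001,0,0,0,0.0],[0,0,0,0,0,0,0.0]]]') | egrep 'pos|force'; python3 -c "
from h import *
rise('w6')"
```

```text
position: [482.4, 57.3, 170.6]
force: [-0.8, -0.2, -3.4]
position: [482.7, 57.4, 171.8]
force: [-0.1, 0.1, -3.1]
position: [482.6, 57.4, 172.7]
force: [-0.1, -0.9, -4.4]
position: [482.4, 57.3, 173.5]
force: [0.3, -1.2, -3.9]
pos [482.4  57.3 173.5] F [ 0.3 -1.2 -3.9] n 886 top pct [91.1 92.7 93.2 93.8] plate 82.0
 narrow 1096 82.2
 narrow 900 82.0
```

```bash
(python3 -m pendant '[[[0,0,-0.0006,0,0,0,0.0],[0,0,0,0,0,0,0.0]]]';python3 -m pendant '[[[0,0,-0.0006,0,0,0,0.0],[0,0,0,0,0,0,0.0]]]';python3 -m pendant '[[[0,0,-0.0006,0,0,0,0.0],[0,0,0,0,0,0,0.0],[0,0,0,0,0,0,0.0]]]') | egrep 'pos|force'; python3 -c "
from h import *
rise('w7')"
```

```text
position: [482.2, 57.3, 173.9]
force: [-0.2, 1.3, -4.4]
position: [482.2, 57.3, 174.5]
force: [-0.1, 1.3, -5.3]
position: [482.2, 57.3, 175.0]
force: [0.5, 1.1, -4.8]
pos [482.2  57.3 175. ] F [ 0.5  1.1 -4.8] n 929 top pct [92.  93.8 94.3 94.9] plate 82.0
 narrow 1116 82.2
 narrow 903 82.0
```

```bash
(python3 -m pendant '[[[0,0,-0.0006,0,0,0,0.0],[0,0,0,0,0,0,0.0]]]';python3 -m pendant '[[[0,0,-0.0006,0,0,0,0.0],[0,0,0,0,0,0,0.0],[0,0,0,0,0,0,0.0]]]') | egrep 'pos|force'; python3 -c "
from h import *
rise('w8')"
```

```text
position: [482.1, 57.3, 175.5]
force: [-0.5, 0.4, -7.4]
position: [482.0, 57.2, 176.1]
force: [0.1, 1.5, -7.9]
pos [482.   57.2 176.1] F [ 0.1  1.5 -7.9] n 936 top pct [87.4 94.7 95.3 95.8] plate 82.0
 narrow 1113 82.2
 narrow 878 82.0
```

The force stepped from about −4.8 to −7.9 N, which is the stiffer second resistance, so the button is past the click. I'll back the pin off and check.

```bash
python3 -m pendant '[[[0,0,0.003,0,0,0,0.0],[0,0,0.005,0,0,0,0.0],[0,0,0,0,0,0,0.0],[0,0,0,0,0,0,0.0]]]' | egrep 'pos|force'; python3 -c "
from h import *
rise('w9')"
```

```text
position: [482.3, 57.1, 168.2]
force: [-0.4, 0.5, -3.9]
pos [482.3  57.1 168.2] F [-0.4  0.5 -3.9] n 853 top pct [85.4 92.3 92.8 93.4] plate 82.0
 narrow 1184 82.3
 narrow 948 82.0
```

```bash
python3 -m pendant '[[[0,0,0.008,0,0,0,0.0],[0,0,0.009,0,0,0,0.0],[0,0,0.009,0,0,0,0.0],[0,0,0,0,0,0,0.0],[0,0,0,0,0,0,0.0]]]' | egrep 'pos|force'; python3 -m pendant '[[[-0.005,0,0,0,0,0,0.0],[-0.01,0,0,0,0,0,0.0],[-0.015,0,0,0,0,0,0.0],[-0.015,0,0,0,0,0,0.0],[-0.015,0,0,0,0,0,0.0],[-0.015,0,0,0,0,0,0.0],[-0.01,0,0,0,0,0,0.0],[-0.01,0,0,0,0,0,0.0],[0,0,0,0,0,0,0.0],[0,0,0,0,0,0,0.0]]]' | egrep 'pos|force'; python3 -c "
from h import *
goto(470.6,156,136.6,186.7)
rise('w10')"
```

```text
position: [481.7, 56.9, 141.3]
force: [0.9, -0.4, -3.8]
position: [471.1, 152.2, 142.4]
force: [0.5, -0.7, -3.8]
t 11.8 pos [471.1 152.2 142.4] yhead 186.78 tilt [0.0001 0.    ] F [ 0.5 -0.7 -3.8] open 10.9 q6 -0.59
tool-frame shift mm [-3.79  0.02  5.79] tool z turn deg 0.08
pos [471.1 152.2 142.4] F [ 0.5 -0.7 -3.8] n 2464 top pct [91.3 92.3 92.9 93.4] plate 82.0
 narrow 1783 82.0
 narrow 1774 82.0
```

View pics/w10.png

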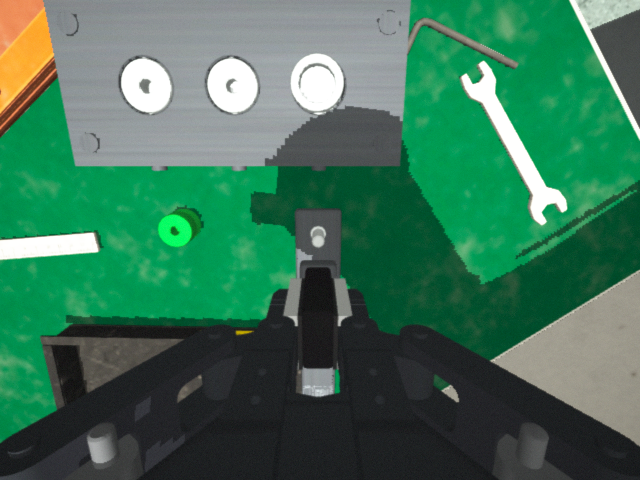

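The button stays raised at (318,83), and the tool is clear of the plate with its foot at (318,237). Next I'll set the tool down.

```bash
(python3 -m pendant '[[[0,0,0.002,0,0,0,0.0],[0,0,0.002,0,0,0,0.0],[0,0,0,0,0,0,0.0],[0,0,0,0,0,0,0.0]]]';python3 -m pendant '[[[0,0,0.0007,0,0,0,0.0],[0,0,0,0,0,0,0.0]]]';python3 -m pendant '[[[0,0,0.0007,0,0,0,0.0],[0,0,0,0,0,0,0.0]]]') | egrep 'pos|force'
```

```text
position: [471.1, 151.1, 138.1]
force: [0.3, -0.7, -4.0]
position: [471.2, 151.4, 137.5]
force: [-0.2, 0.6, -3.7]
position: [471.2, 151.5, 136.8]
force: [0.4, 0.4, -3.6]
```

```bash
(python3 -m pendant '[[[0,0,0.0006,0,0,0,0.0],[0,0,0,0,0,0,0.0]]]';python3 -m pendant '[[[0,0,0.0006,0,0,0,0.0],[0,0,0,0,0,0,0.0]]]';python3 -m pendant '[[[0,0,0.0004,0,0,0,0.0],[0,0,0,0,0,0,0.0]]]') | egrep 'pos|force'
```

```text
position: [471.3, 151.5, 136.7]
force: [-0.5, -2.2, 0.8]
position: [471.5, 151.4, 136.6]
force: [-1.4, -3.9, 7.5]
position: [471.6, 151.4, 136.6]
force: [-4.0, -2.5, 9.8]
```

```bash
python3 -m pendant '[[[0,0,-0.0009,0,0,0,0.0],[0,0,0,0,0,0,0.02],[0,0,0,0,0,0,0.035],[0,0,0,0,0,0,0.035],[0,0,0,0,0,0,0.035],[0,0,0,0,0,0,0.035]]]';python3 -m pendant '[[[0,0,-0.01,0,0,0,0.035],[0,0,-0.03,0,0,0,0.035],[0,0,-0.03,0,0,0,0.035],[0,0,0,0,0,0,0.045],[0,0,0,0,0,0,0.045]]]'
python3 - <<'E'
from h import *
c=vision.calibration('wrist'); im,d=vision.get_image('wrist'); save('w11',im)
v,u=np.mgrid[0:480,0:640]; f=K(c)
P=(np.stack([(u-c['cx'])*d/f,-(v-c['cy'])*d/f,-d,np.ones_like(d)],-1)@np.array(c['world_from_camera']).T)[...,:3]
m=(P[...,2]>86)&(P[...,2]<98)&(abs(P[...,0]-482)<18)&(abs(P[...,1]-56)<18)&(d>0)
print(m.sum(),P[m].mean(0),cv2.minEnclosingCircle(P[m][:,:2].astype(np.float32)))
for lo,hi in((151,165),(106,118)):
    m=(P[...,2]>lo)&(P[...,2]<hi)&(abs(P[...,0]-470)<60)&(abs(P[...,1]-170)<60)&(d>0)
    if m.sum(): print(m.sum(),P[m].mean(0),cv2.minAreaRect(P[m][:,:2].astype(np.float32)))
goto(482.3,57.0,210,186.7,5)
E
```

```text
time: 13.52
position: [471.3, 151.7, 136.2]
tool_rot: [-2.348, 2.087, -0.0]
force: [0.2, -0.5, -1.2]
opening: 35.0
time: 13.93
position: [472.2, 152.3, 208.7]
tool_rot: [-2.345, 2.084, -0.001]
force: [-1.2, 0.5, -0.3]
opening: 45.1
720 [483.07189286  56.6399756   92.20695268] ((483.02081298828125, 57.0007438659668), 12.998353004455566)
849 [471.47808929 150.06648068 156.65016852] ((471.408203125, 150.81593322753906), (11.515913963317871, 23.60345458984375), 7.126322269439697)
1414 [467.33256876 186.00727832 111.74603927] ((468.1880187988281, 177.80792236328125), (17.84959602355957, 77.78302001953125), 7.091929912567139)
t 13.98 pos [471.3 151.8 207.2] yhead 186.71 tilt [0.0015 0.0015] F [ 0.3 -0.9 -0.5] open 44.9 q6 -0.59
tool-frame shift mm [95.47  0.21 -2.9 ] tool z turn deg 0.01
0 [ 0.0191  0.     -0.0006] 0.0
1 [ 0.0191  0.     -0.0006] 0.0
2 [ 0.0191  0.     -0.0006] 0.0
3 [ 0.0191  0.     -0.0006] 0.0
4 [ 0.0191  0.     -0.0006] 0.0
```

View pics/w11.png

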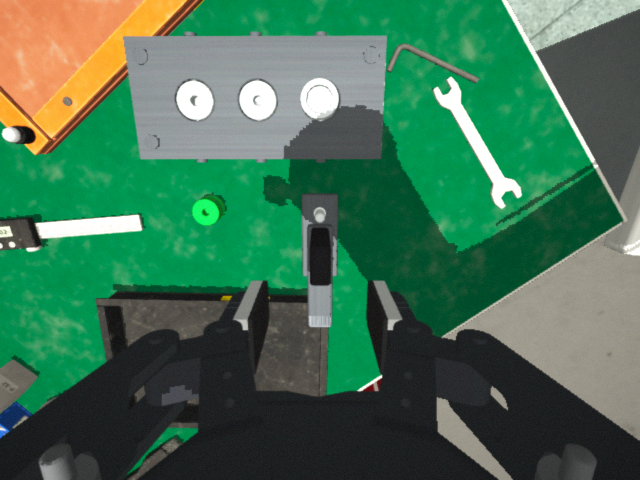

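```bash
python3 -m pendant '[[[0.018,0,0,0,0,0,0.045],[0.025,0,0,0,0,0,0.045],[0.025,0,0.0,0,0,0,0.045],[0.018,0,0.02,0,0,0,0.045],[0.009,0,0.03,0,0,0,0.045],[0,0,0.02,0,0,0,0.045],[0,0,0,0,0,0,0.04],[0,0,0,0,0,0,0.04]]]'; python3 -c "
from h import *
print(r.tip_extent)
goto(482.5,57.2,101,186.7)
rise('w12')"
```

```text
time: 14.65
position: [481.5, 56.6, 135.3]
tool_rot: [2.345, -2.085, -0.002]
force: [-0.2, 0.1, 1.2]
opening: 39.7
17.0
t 14.65 pos [481.5  56.6 135.3] yhead 186.7 tilt [-0.0032 -0.002 ] F [-0.2  0.1  1.2] open 39.7 q6 -0.41
tool-frame shift mm [-0.52 -1.21 34.27] tool z turn deg 0.0
pos [481.5  56.6 135.3] F [-0.2  0.1  1.2] n 1448 top pct [91.8 92.5 92.9 93.4] plate 82.0
 narrow 1439 82.1
 narrow 1258 82.0
```

View pics/w12.png

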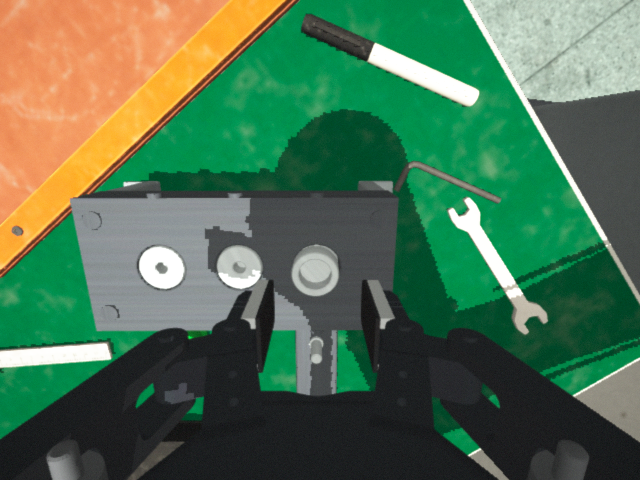

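```bash
python3 -m pendant '[[[0,-0.0007,0.012,0,0,0,0.04],[0,0,0.012,0,0,0,0.04],[0,0,0.008,0,0,0,0.036],[0,0,0,0,0,0,0.034],[0,0,0,0,0,0,0.034],[0,0,0,0,0,0,0.034]]]'; python3 -c "
from h import *
goto(482.5,57.2,101,186.7)
im,d=vision.get_image('wrist'); save('w13',cv2.resize(im[200:420,200:440],None,fx=3,fy=2.7))"
```

```text
time: 15.2
position: [483.6, 57.8, 105.1]
tool_rot: [-2.347, 2.086, -0.001]
force: [0.0, 0.7, -0.2]
opening: 33.9
t 15.2 pos [483.6  57.8 105.1] yhead 186.75 tilt [0.0012 0.0004] F [ 0.   0.7 -0.2] open 33.9 q6 -0.41
tool-frame shift mm [0.42 1.13 4.15] tool z turn deg 0.05
```

View pics/w13.png

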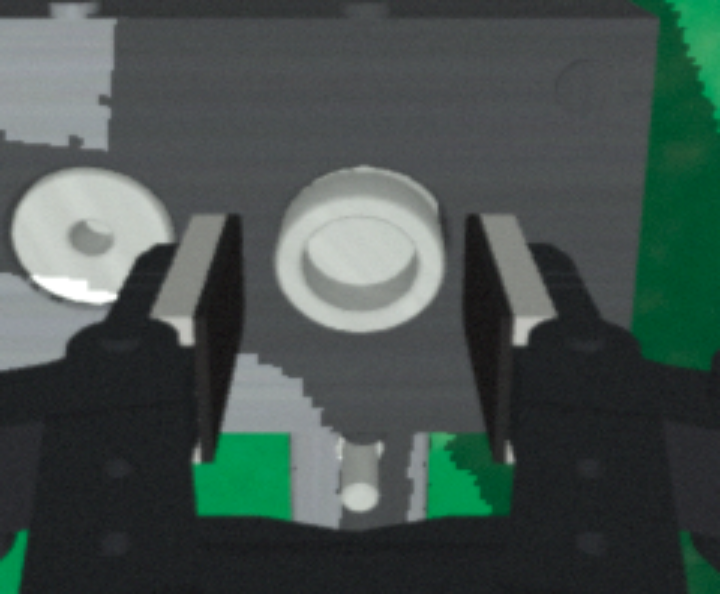

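```bash
(python3 -m pendant '[[[0,0.0008,0.002,0,0,0,0.034],[0,0,0.0015,0,0,0,0.034],[0,0,0,0,0,0,0.034]]]'; python3 -m pendant '[[[0,0,0,0,0,0,0.02],[0,0,0,0,0,0,0.01],[0,0,0,0,0,0,0.01],[0,0,0,0,0,0,0.01],[0,0,0,0,0,0,0.01]]]' 40)| egrep 'pos|for|open'
```

```text
position: [482.0, 57.2, 100.7]
force: [-0.1, 0.2, 0.1]
opening: 34.1
position: [482.3, 57.3, 100.8]
force: [0.4, 0.9, 1.5]
opening: 23.4
```

```bash
python3 -c "
from h import *
im,d=vision.get_image('wrist'); save('w14',cv2.resize(im[200:420,200:440],None,fx=3,fy=2.7));print(r.read_state()['opening'])"
```

```text
24.089743113530734
```

View pics/w14.png

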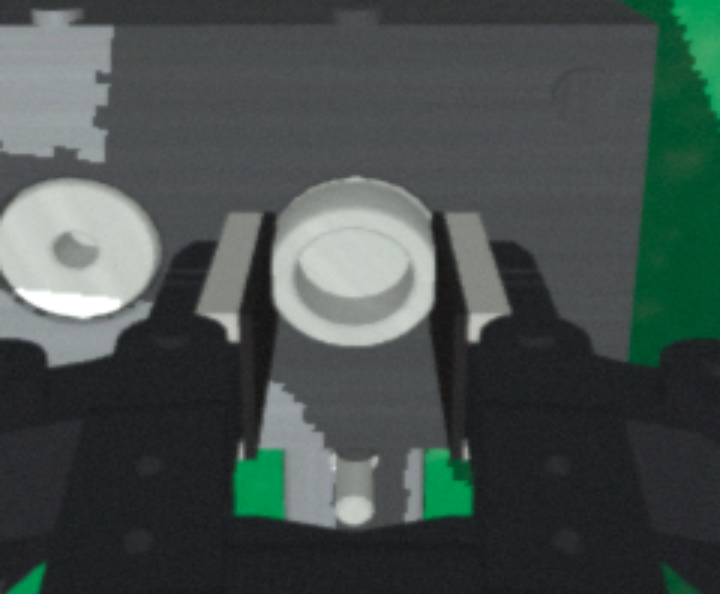

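```bash
(python3 -m pendant '[[[0,0,0,0,0,0,0.01],[0,0,0,0,0,0,0.01],[0,0,-0.003,0,0,0,0.01],[0,0,-0.004,0,0,0,0.01],[0,0,-0.004,0,0,0,0.01],[0,0,0,0,0,0,0.01]]]' 60; python3 -m pendant '[[[0,0,-0.006,0,0,0,0.01],[0,0,-0.01,0,0,0,0.01],[0,0,-0.015,0,0,0,0.01],[0,0,-0.02,0,0,0,0.01],[0,0,-0.01,0,0,0,0.01],[0,0,0,0,0,0,0.01]]]') | egrep 'pos|for|open|time'; python3 -c "
from h import *
im,d=vision.get_image('wrist'); save('w15',im)
goto(556.8,325.7,150,185,10)"
```

```text
time: 16.47
position: [482.5, 57.4, 112.6]
force: [0.4, -0.4, -0.8]
opening: 22.5
time: 16.97
position: [483.5, 57.8, 175.4]
force: [-0.1, 0.1, -1.0]
opening: 22.3
t 17.02 pos [482.7  57.6 173.8] yhead 186.72 tilt [0.0024 0.0014] F [-0.4  0.2 -0.4] open 22.8 q6 -0.41
tool-frame shift mm [-257.6  -104.86   24.37] tool z turn deg 1.72
0 [-0.0258 -0.0105  0.0024] 0.17
1 [-0.0258 -0.0104  0.0024] 0.17
2 [-0.0258 -0.0103  0.0024] 0.17
3 [-0.0259 -0.0103  0.0024] 0.17
4 [-0.0259 -0.0102  0.0024] 0.17
5 [-0.0259 -0.0101  0.0024] 0.17
6 [-0.0259 -0.01    0.0024] 0.17
7 [-0.026  -0.0099  0.0024] 0.17
8 [-0.026  -0.0099  0.0024] 0.17
9 [-0.026  -0.0098  0.0024] 0.17
```

View pics/w15.png

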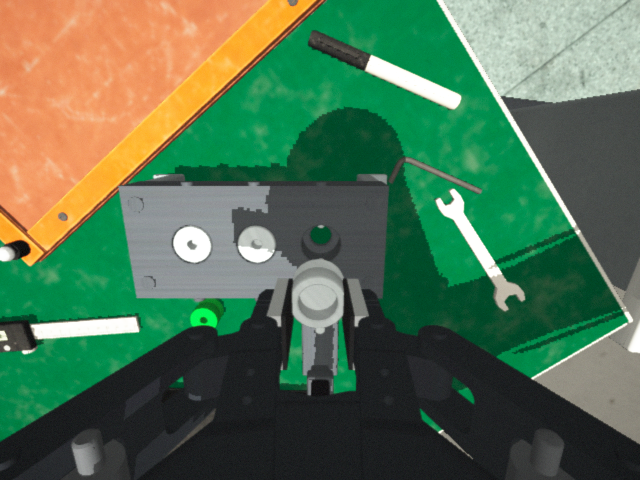

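The button is out and held square between the pads at (320,295). Its pocket, at (320,240), is empty, and both narrow buttons are still seated. I'll carry it high over the tool to the tray.

```bash
python3 -m pendant '[[[0,0,-0.015,0,0,0,0.01],[0,0,-0.02,0,0,0,0.01],[-0.01,-0.004,-0.01,0,0,0,0.01],[-0.025,-0.01,0,0,0,0,0.01],[-0.03,-0.012,0,0,0,0,0.01],[-0.03,-0.012,0,0,0,0,0.01],[-0.03,-0.012,0,0,0,0,0.01],[-0.03,-0.012,0,0,0,0,0.01],[-0.03,-0.012,0,0,0,0,0.01],[-0.03,-0.012,0,0,0,0,0.01]]]'; python3 -m pendant '[[[-0.02,-0.009,0,0,0,0,0.01],[-0.015,-0.006,0.01,0,0,0,0.01],[-0.008,-0.004,0.02,0,0,0,0.01],[0,0,0.03,0,0,0,0.01],[0,0,0,0,0,0,0.01],[0,0,0,0,0,0,0.01]]]'; python3 -c "
from h import *
goto(556.8,325.7,33,186.7)
im,d=vision.get_image('wrist'); save('w16',im)
im,d=vision.get_image('scene'); save('s16',im)"
```

```text
time: 17.85
position: [542.2, 282.9, 216.3]
tool_rot: [2.347, -2.087, -0.001]
force: [0.8, -0.2, -0.7]
opening: 22.7
time: 18.35
position: [555.1, 325.1, 155.2]
tool_rot: [2.344, -2.084, -0.0]
force: [0.9, 0.2, -0.3]
opening: 22.8
t 18.35 pos [555.1 325.1 155.2] yhead 186.72 tilt [-0.0039 -0.004 ] F [ 0.9  0.2 -0.3] open 22.8 q6 -0.71
tool-frame shift mm [ -0.81  -2.31 122.23] tool z turn deg 0.02
```

View pics/w16.png

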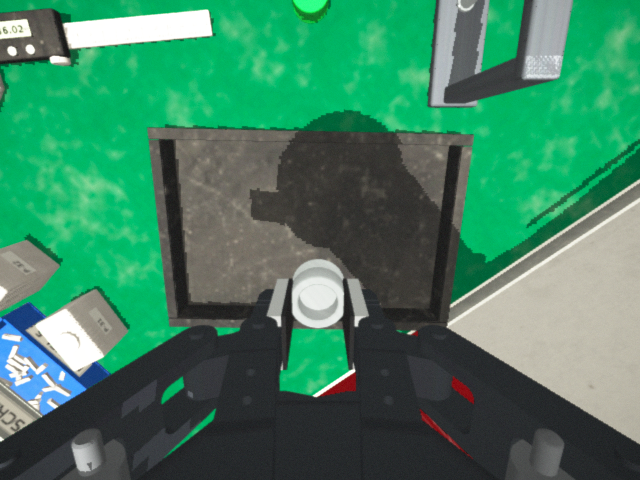

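View pics/s16.png

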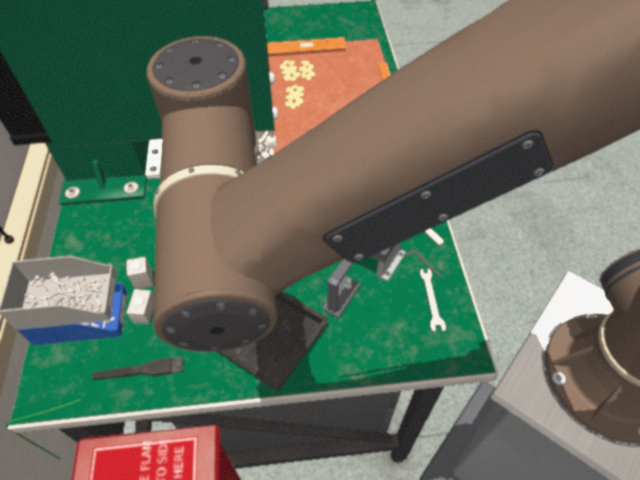

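```bash
python3 -m pendant '[[[0,-0.002,0.02,0,0,0,0.01],[0,0,0.03,0,0,0,0.01],[0,0,0.03,0,0,0,0.01],[0,0,0.02,0,0,0,0.01],[0,0,0.01,0,0,0,0.01],[0,0,0.003,0,0,0,0.01],[0,0,0,0,0,0,0.01],[0,0,0,0,0,0,0.01]]]'; (python3 -m pendant '[[[0,0,0.0015,0,0,0,0.01],[0,0,0.0015,0,0,0,0.01],[0,0,0,0,0,0,0.01]]]';python3 -m pendant '[[[0,0,0.001,0,0,0,0.01],[0,0,0,0,0,0,0.01]]]') | egrep 'pos|for'
```

```text
time: 19.12
position: [559.3, 326.8, 46.7]
tool_rot: [-2.346, 2.085, -0.001]
force: [-0.7, -0.1, 0.1]
opening: 22.5
position: [558.5, 326.3, 42.5]
force: [0.8, -0.3, -1.2]
position: [558.3, 326.0, 40.8]
force: [0.2, -0.1, -1.3]
```

```bash
(python3 -m pendant '[[[0,0,0.002,0,0,0,0.01],[0,0,0.002,0,0,0,0.01],[0,0,0.001,0,0,0,0.01],[0,0,0,0,0,0,0.01],[0,0,0,0,0,0,0.01]]]';python3 -m pendant '[[[0,0,0.001,0,0,0,0.01],[0,0,0,0,0,0,0.01]]]';python3 -m pendant '[[[0,0,0.001,0,0,0,0.01],[0,0,0,0,0,0,0.01]]]';python3 -m pendant '[[[0,0,0.0007,0,0,0,0.01],[0,0,0,0,0,0,0.01]]]') | egrep 'pos|for'
```

```text
position: [558.2, 325.9, 35.5]
force: [-0.2, -0.3, -1.1]
position: [558.2, 326.0, 34.6]
force: [0.6, -0.0, -1.3]
position: [558.2, 325.9, 33.6]
force: [0.8, 0.3, -0.5]
position: [558.3, 325.9, 33.4]
force: [-1.0, -1.1, 2.6]
```

```bash
python3 -m pendant '[[[0,0,0.0003,0,0,0,0.02],[0,0,0,0,0,0,0.025],[0,0,0,0,0,0,0.03],[0,0,0,0,0,0,0.04],[0,0,0,0,0,0,0.05],[0,0,0,0,0,0,0.05],[0,0,0,0,0,0,0.05]]]'; python3 -m pendant '[[[0,0,-0.01,0,0,0,0.05],[0,0,-0.03,0,0,0,0.05],[0,0,-0.04,0,0,0,0.05],[0,0,-0.04,0,0,0,0.05],[0,0,-0.04,0,0,0,0.05],[0,0,-0.03,0,0,0,0.05],[0,0,0,0,0,0,0.05],[0,0,0,0,0,0,0.05]]]'
python3 - <<'E'
from h import *
c=vision.calibration('wrist'); im,d=vision.get_image('wrist'); save('w17',im)
v,u=np.mgrid[0:480,0:640]; f=K(c)
P=(np.stack([(u-c['cx'])*d/f,-(v-c['cy'])*d/f,-d,np.ones_like(d)],-1)@np.array(c['world_from_camera']).T)[...,:3]
m=(np.hypot(P[...,0]-558,P[...,1]-326)<25)&(P[...,2]>20)&(P[...,2]<40)&(d>0)
print(m.sum(),P[m].mean(0),cv2.minEnclosingCircle(P[m][:,:2].astype(np.float32)))
A=np.c_[P[m][:,:2]-[558,326],np.ones(m.sum())]; print(np.linalg.lstsq(A,P[m][:,2],rcond=None)[0])
im,d=vision.get_image('scene'); save('s17',im)
E
```

```text
time: 21.03
position: [558.3, 326.0, 32.6]
tool_rot: [2.348, -2.087, -0.0]
force: [-0.1, 1.1, -0.0]
opening: 49.8
time: 21.7
position: [559.0, 326.7, 226.3]
tool_rot: [-2.344, 2.084, -0.0]
force: [-0.1, -0.8, -1.0]
opening: 50.1
315 [558.49481599 324.92911128  24.16660519] ((558.15771484375, 325.1847839355469), 13.208982467651367)
[-7.47229756e-03 -7.46370862e-03  2.41623098e+01]
```

View pics/w17.png

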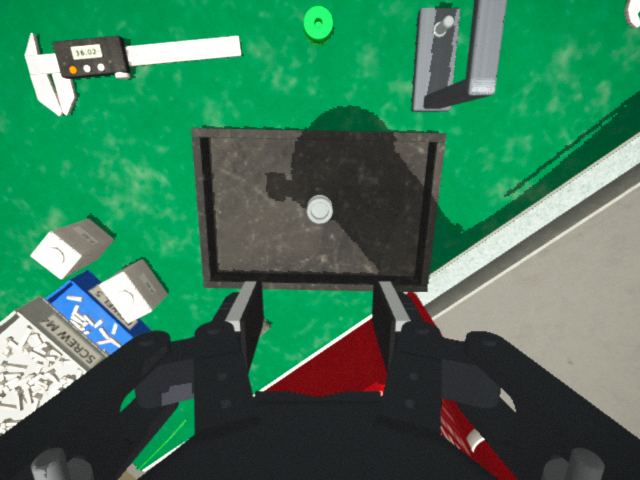

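The button stands in the middle of the tray at (319,210). Its top is level at 24.2 mm, against an expected 24.5. One last check on the tool, the plate and the bystanders.

Run:
```python
from h import *
im,d=vision.get_image('top'); a=np.load('pics/top0.npz')['im']; save('t18',np.vstack([cv2.resize(x[170:440,230:470],None,fx=1.6,fy=1.1) for x in(a,im)]))
s=r.read_state(); print(s['time'],s['position'],s['force'])
```

```text
21.85 [557.65188557 325.52669042 221.89542661] [ 0.8423331   0.69173709 -0.64182889]
```

View pics/t18.png

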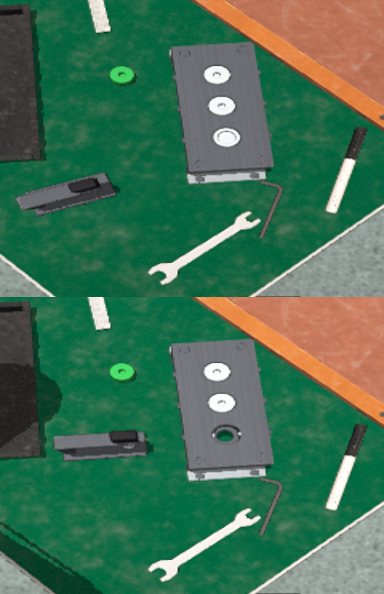

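View pics/s17.png

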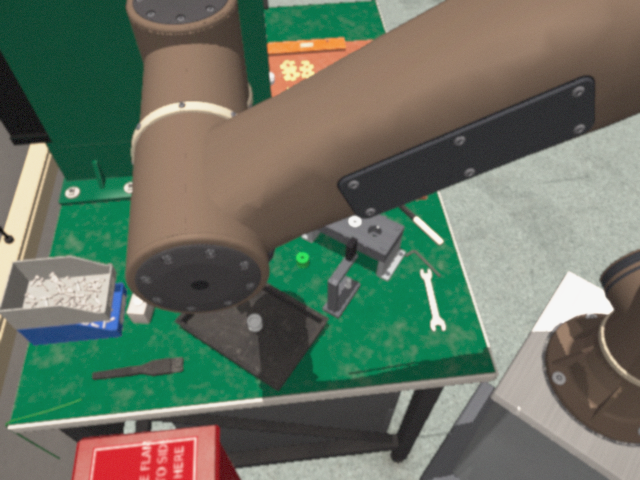

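The before and after crops show only the tool moved and the wide-bore button's pocket now empty. The narrow buttons, hex key, pen, calipers and wrench look unmoved, and the tool is upright and clear of the plate.

```bash
python3 -c "
from h import *
print(job.hand_in())"
```

```text
the job is handed in; nothing more can be done
None
```

I pressed the wide-bore button up with the ejector tool until it clicked, and it stayed about 11 mm up when I backed the pin off. I then stood the tool on the bench with its pin about 94 mm from the plate's long centre line, pulled the button out by its sides, and set it in the tray. The job was handed in at about 22 s; the hand-in gives no verdict.

**Last checks:**
- **Button in tray:** it stands near the tray's centre with its top level, at 24.2 mm (24.5 expected).
- **Other buttons:** at my last depth reading, after the ejection, both narrow buttons were flush with the plate at 82 mm. The final picture shows them unchanged.
- **Tool and bystanders:** in the final pictures the tool looks upright and clear of the plate, and the hex key, marker pen and calipers look where they started. I judged these by eye, without measuring.

**Odd readings:**
- **First contact:** the force reading did not show clearly when the pin met the button, because the drag was close to the noise. I followed the rise with wrist-camera depth, and took the click from the force step of about 3 N at 12–13 mm, past the nominal 11.5 mm.
- **Finger opening:** it read 22–24 mm on the 26 mm button, but the pictures showed a square, centred grip.

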